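# Stand the otoscope in its desk charger

## Robot

A 6-joint arm with a two-finger parallel gripper is mounted at the origin on the work surface. World frame = base frame: x ahead of the robot, y to its left, z up, the work surface at z = 0. Lengths are in m, angles in rad, forces in N, time in s.
With the tool pointing down it reaches from about 0.35 to 0.85 m from the base axis. Payload 8.1 kg.
Tool frame: the origin (TCP) lies between the finger pads; the fingertips stand 8 mm ahead of it and the grasp point (between the pads) lies 11 mm behind it (robot.tip_reach is the y of the fingertips in the tool frame, in m); y points along the fingers, z is the direction in which the jaws open and shut, and the axes are right-handed (so a half turn about y gives the same grasp; the last joint's range is limited). The gripper opens to 93 mm and grips with 3 to 60 N. Pads are 15 mm wide; open, the fingers measure 128 mm over their backs; the gripper's body (75 mm by 188 mm) begins 65 mm behind the grasp point.
Start: joints at [-1.338, 0.13, 1.488, -0, 1.523, -0.085], TCP at [0.188, -0.57, 0.227] pointing down, gripper open.
Joint ranges: [-2.96, 2.96], [-0.89, 2.26], [0.02, 2.5], [-1.34, 4.48], [0, 2.73], [-2.66, 2.66]. Speed limits (rad/s): [2.39, 2.39, 2.79, 3.14, 3.14, 3.14].

## Interface

Orientations are given as a rotation vector (axis times angle).
In Python, from plant import robot gives the robot as it stands.
- The arm moves only by the tool carry_out, never from a script. Its argument "increments" is a list of rows, each an object with "linear": the shift along the tool's x, y, z in m, a list of three; "yaw": the turn about the tool's y in rad. A call has 1 to 5 rows; each row is the pose to reach, as a shift and turn from the pose measured when the call began, along the tool's axes at that moment; what a row does not reach only later rows make up. A row lasts 1/8 s, in which the tool goes at most 62.5 mm and 10.7 degrees, less where a joint would pass 70% of its speed; a pose out of reach is approached as far as the arm can. A call with a gripper value outside its range is refused whole. "gripper" is the opening, from 0 (shut) to 1 (fully open), set as the call begins (left out, the last holds). The fingers move at their own pace and stop on an object; "newtons" is the grip in N (left out, the last holds). Time passes only in rows, so rows that repeat a pose let the fingers close. It gives the time, the measured TCP pose, the force and the opening at its end, in the units of the state.
- robot.read_state(): the state, without advancing time (a new reading comes with each control period).
- robot.read_camera(name): name is "scene" or "top" or "wrist"; returns the picture (420x560x3 uint8, blue, green, red); there is no depth.
- robot.camera_params(name): a dict with "fov_y" (degrees; the focal length in pixels is half the picture's height over the tangent of half this angle, whatever the lens; pixels are square), "cx", "cy" (the principal point, pixels), "R" (3x3) and "t" (3): a world point X has camera coordinates R X + t. Camera axes: x right, y down, z forward; pixel columns grow to the right and rows downward; lengths in m; the calibration is good to about 2 mm. A picture is of the moment at which its call begins: read the wrist's pose just before it. camera_params takes no time and is no camera call; for the wrist camera it gives the pose at the moment of the call.
- robot.close_job(): hands the job in, once; it reports no verdict.
The state is a dict: "t": time; "q": joint angles; "dq": joint speeds; "joint_torque": joint torques, N m; "tool_pos": TCP position; "orientation": TCP orientation; "force": force on the tool from outside, world axes, zero at the start; "wrist_torque": the same for the moment, N m; "opening": finger opening in m.
Only numpy, scipy, OpenCV 4.12 (cv2) and the standard library are available. Lean on these libraries where they do the work, as an engineer would, in place of code of your own. Each camera call takes 0.05 s, during which the arm holds its last target.

## Task

Put the otoscope back on charge: lift the thick-handled otoscope out of its sloping rest and stand it upright, fully home, in the desk charger with the wider conical well. Lower it in rather than dropping it, and leave the slim instrument leaning in the other rest.

Things in the scene. Friction and masses are not known exactly. Their poses are not given: they have to be found in the camera images.
- otoscope: Otoscope, 130 mm long, about 0.18 kg, leaning about 30 degrees towards its own -x. Origin: centre of its small end (foot); z runs up the handle. 0 to 50 mm: black cone, 10 mm across widening to 30; 50 to 105 mm: black cylinder of 30 mm, to be gripped 85 to 95 mm up; 105 to 130 mm: steel head of 30 mm, with a black ear cone, 18 mm thick, out along +x to 43 mm at 118 mm up.
- rest_oto: Blue plastic rest, fixed, in which the otoscope leans loose; 96 x 56 mm. Origin: centre of its underside, on the table; its top leans towards -x. The foot stands in a shallow pocket 8 mm above the table; the handle lies in a saddle reaching 66 mm up it, with 4 mm cheeks at its sides (y) no higher than the handle's axis. The otoscope lifts out freely, straight up or along its axis.
- wide_well (a point): Centre of the 32 mm mouth of the wide conical well, grey, in the top of a white round charger (fixed, 84 mm across, 66 mm high). Point 66 mm above the table. The well narrows to 9 mm, 57 mm down, matching the cone. Fully home, the foot lies 55 mm below this point, handle upright, facing any way. The other charger looks the same but its well is 20 mm across: too narrow, stays empty.
- slim: The slim instrument: black handle 18 mm across, 130 mm long, steel head 20 mm across, no ear cone. Origin at its foot, z axis up the handle. It leans about 30 degrees in the other blue rest and is to be left there.
There are look-alikes about, which are no part of the job. What is shaped like the part that bears wide_well but green is not meant.

How it is judged:
On the way:
1. the otoscope, still gripped, has been lowered at least 30 mm into the wide well (z of otoscope in the frame of wide_well below -0.03 m and horizontal distance between otoscope and wide_well below 0.012 m and contact force between the fingers and otoscope above 1 N), for 0.1 s.
At the end, for the whole second after the job is handed in: The otoscope stands released and at rest in the wide well, upright within 10 degrees, its foot within 10 mm of the well's axis and at least 45 mm below the mouth (fully home is 55 mm); the slim instrument is within 30 mm of where it began (z of otoscope in the frame of wide_well below -0.045 m and horizontal distance between otoscope and wide_well below 0.01 m and angle between otoscope's own z axis and vertical below 0.175 rad and linear speed of otoscope below 0.03 m/s and distance of slim from where it was at the start of the episode below 0.03 m); the robot touches nothing.
It fails at once if the slim instrument is moved by more than 30 mm (distance of slim from where it was at the start of the episode above 0.03 m).
It also fails if it takes over 48 s, if anything falls off the work surface, if the arm or the gripper's body presses on something with over 40 N, if the wrist force passes 120 N, or if a joint passes its speed limit or range.

## Working session

There is one attempt and no reset: what is moved stays moved. The work goes in short steps, Python scripts to look and compute and a tool call to move; the robot and the scene stay as the last step left them, time stands still between calls to the robot, and variables do not carry over. Pictures are saved under pics/ and viewed, and the job is handed in when it is done.

Besides the shell and the picture viewer there is one more tool, called by a JSON object that holds its "op" and its "data", one argument or row to a line. carry_out: Moves the arm, as the interface text tells. Its arguments: {"type":"object","properties":{"increments":{"type":"array","items":{"type":"object","properties":{"linear":{"type":"array","items":{"type":"number"}},"yaw":{"type":"number"}}}},"gripper":{"type":"number"},"newtons":{"type":"number"}},"required":["increments"]}

```bash
mkdir -p pics; ls; python3 - <<'E'
from plant import robot
import cv2
for n in ("scene","top","wrist"):
    p=robot.camera_params(n); cv2.imwrite(f"pics/{n}0.png",robot.read_camera(n)); print(n,p)
print(robot.read_state(), robot.tip_reach)
E
```

```text
pics
scene {'fov_y': 43.57831726929092, 'cx': 277.7250867838571, 'cy': 218.69846654555178, 'R': array([[ 0.72621652,  0.68746072, -0.0027047 ],
       [ 0.40084875, -0.42663644, -0.81074141],
       [-0.5585068 ,  0.58768964, -0.5853982 ]]), 't': array([-0.40099167, -0.1513595 ,  1.50395621])}
top {'fov_y': 43.82471610695817, 'cx': 279.3982816216003, 'cy': 214.14651657557056, 'R': array([[ 0.00849167, -0.99978065, -0.01914526],
       [-0.98413998, -0.00496316, -0.1773242 ],
       [ 0.17719028,  0.0203474 , -0.98396625]]), 't': array([0.01321572, 0.5555108 , 1.15164166])}
wrist {'fov_y': 71.44088310066944, 'cx': 274.34590113867654, 'cy': 203.8162272326583, 'R': array([[ 0.31293461, -0.94977255, -0.00200796],
       [-0.91693697, -0.30266558,  0.26003873],
       [-0.24758539, -0.07953395, -0.9655961 ]]), 't': array([-0.59874863, -0.03024226,  0.39009963])}
{'t': 0.15, 'q': array([-1.33840940e+00,  1.31000725e-01,  1.48900666e+00,  7.15338656e-06,
        1.52299317e+00, -8.53957598e-02]), 'dq': array([-0.00057356, -0.00146628, -0.00113279,  0.00063373,  0.00065376,
        0.00047222]), 'joint_torque': array([ 7.99078643e-04, -5.60474896e+01, -4.92336237e+01,  7.69180921e-02,
        3.07043013e-02, -9.65281674e-05]), 'tool_pos': array([ 0.18740666, -0.56954361,  0.22583296]), 'orientation': array([-0.3285654 ,  2.05126752, -2.04835157]), 'force': array([-0.05497598, -0.37722444, -0.22678478]), 'wrist_torque': array([-0.00289609, -0.02289125, -0.00031515]), 'opening': 0.09251789516613547} 0.008
```

View pics/scene0.png

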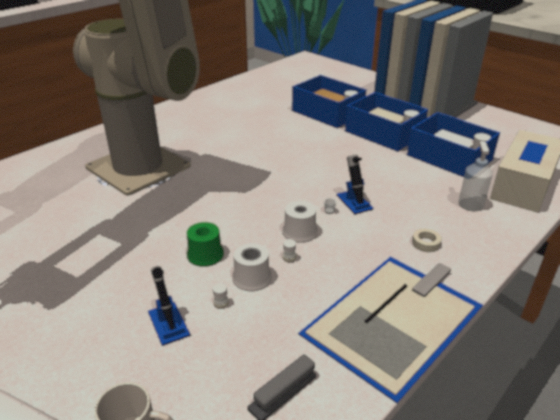

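View pics/top0.png

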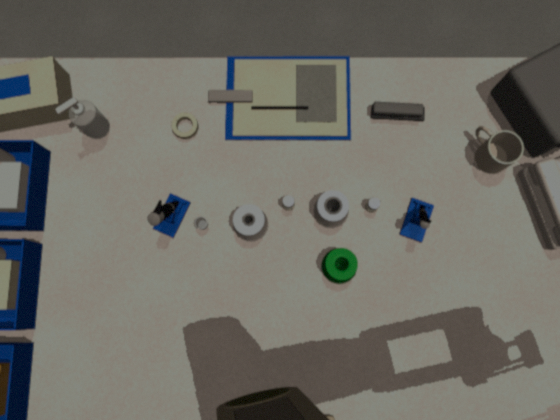

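View pics/wrist0.png

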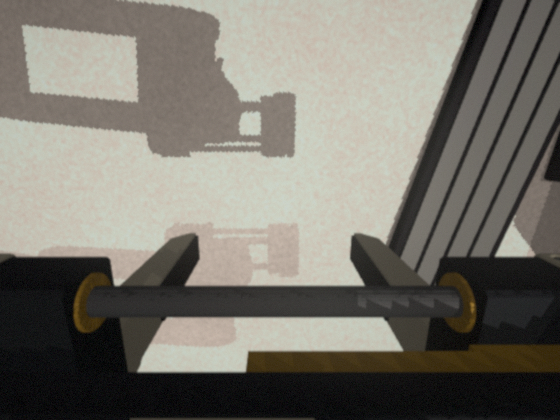

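```bash
python3 - <<'E'
import cv2,numpy as np
t=cv2.imread("pics/top0.png")
a=t[180:250,135:285];b=t[180:250,300:450]
cv2.imwrite("pics/tc.png",cv2.resize(np.vstack([a,b]),None,fx=4.2,fy=4.2,interpolation=cv2.INTER_CUBIC))
s=cv2.imread("pics/scene0.png")
a=s[145:245,280:400];b=s[255:355,140:260]; c=s[220:320,195:315]
cv2.imwrite("pics/sc.png",cv2.resize(np.hstack([a,b]),None,fx=3.3,fy=3.3,interpolation=cv2.INTER_CUBIC))
E
```

```text
(no output)
```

View pics/tc.png

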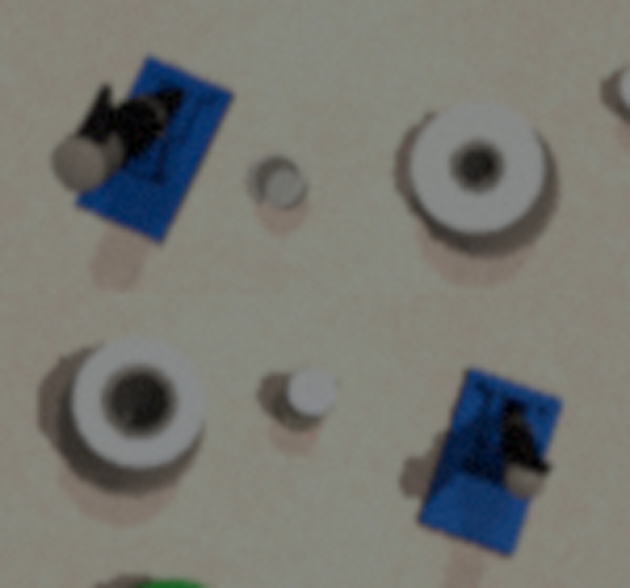

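View pics/sc.png

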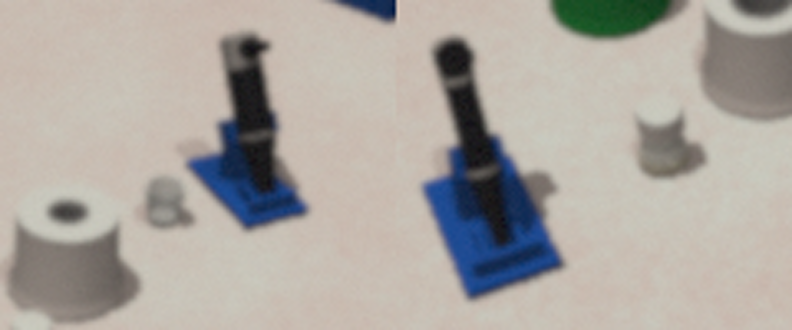

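```bash
cat > h.py <<'E'
import numpy as np,cv2
from plant import robot
def cam(n):
    p=robot.camera_params(n); p['f']=210/np.tan(np.radians(p['fov_y'])/2); return p
def ray(p,uv):
    d=np.array([(uv[0]-p['cx'])/p['f'],(uv[1]-p['cy'])/p['f'],1.]); return -p['R'].T@p['t'], p['R'].T@d
def plane(p,uv,z):
    c,d=ray(p,uv); return c+d*(z-c[2])/d[2]
def tri(p1,u1,p2,u2):
    a,b=ray(p1,u1); c,d=ray(p2,u2)
    s=np.linalg.lstsq(np.c_[b,-d],c-a,rcond=None)[0]; x=a+b*s[0]; y=c+d*s[1]; return (x+y)/2,np.linalg.norm(x-y)
def proj(p,X):
    c=p['R']@np.asarray(X)+p['t']; return p['f']*c[:2]/c[2]+[p['cx'],p['cy']]
E
python3 - <<'E'
from h import *
T=cam('top')
t=cv2.imread("pics/top0.png");s=cv2.imread("pics/scene0.png")
for n,o in(("A",(135,180)),("B",(300,180-70))):
    pts={'A':[(150,57),(232,95),(160,241),(78,205)],'B':[(470,370),(560,402),(512,553),(420,522)]}[n]
    q=[plane(T,(x/4.2+o[0],y/4.2+o[1]),.008)[:2] for x,y in pts]
    print(n,np.round(q,3),np.mean(q,0).round(3))
for nm,uv in(("wide",(139/4.2+300,402/4.2+110)),("narrow",(477/4.2+135,165/4.2+180))):print(nm,plane(T,uv,.066))
cv2.imwrite("pics/h1.png",np.hstack([cv2.resize(i,(390,390),interpolation=cv2.INTER_CUBIC) for i in (s[150:215,325:390],s[260:325,135:200])]))
E
```

```text
A [[0.612 0.28 ]
 [0.59  0.232]
 [0.506 0.27 ]
 [0.526 0.317]] [0.558 0.275]
B [[ 0.603 -0.298]
 [ 0.585 -0.348]
 [ 0.499 -0.317]
 [ 0.516 -0.267]] [ 0.551 -0.307]
wide [ 0.5725665 -0.1051959  0.066    ]
narrow [0.54029003 0.08648312 0.066     ]
```

View pics/h1.png

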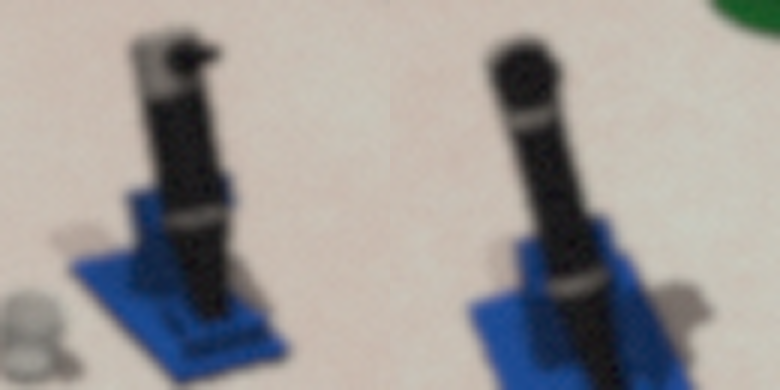

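The otoscope is A, at top (160,215) and scene (355,180). It has a thicker handle, a wide steel head and a projecting ear cone. B, at top (420,215) and scene (160,300), is the slim one. The wide grey well is at top (333,206); the narrow one is at (249,219), and the green charger at (340,265) isn't meant. Next I'll get the otoscope axis from both views.

```bash
python3 - <<'E'
import cv2,numpy as np
t=cv2.imread("pics/top0.png");s=cv2.imread("pics/scene0.png")
def g(i,x,y,w,k=8):
    c=cv2.resize(i[y:y+w,x:x+w],None,fx=k,fy=k,interpolation=cv2.INTER_CUBIC); c=cv2.convertScaleAbs(c,alpha=1.6,beta=20)
    for j in range(0,w,10):
        cv2.putText(c,str(x+j),(j*k,10),0,.35,(0,0,255));cv2.putText(c,str(y+j),(0,j*k+5),0,.35,(0,0,255))
        cv2.line(c,(j*k,0),(j*k,w*k),(0,200,200),1);cv2.line(c,(0,j*k),(w*k,j*k),(0,200,200),1)
    return c
cv2.imwrite("pics/g.png",np.hstack([g(t,143,188,50),g(s,328,150,65,6)[:400,:390]]))
E
```

```text
Traceback (most recent call last):
ValueError: all the input array dimensions except for the concatenation axis must match exactly, but along dimension 0, the array at index 0 has size 400 and the array at index 1 has size 390
```

```bash
python3 - <<'E'
import cv2,numpy as np
t=cv2.imread("pics/top0.png");s=cv2.imread("pics/scene0.png")
def g(i,x,y,w,k=8):
    c=cv2.resize(i[y:y+w,x:x+w],None,fx=k,fy=k,interpolation=cv2.INTER_CUBIC); c=cv2.convertScaleAbs(c,alpha=1.6,beta=20)
    for j in range(0,w,10):
        cv2.putText(c,str(x+j),(j*k,10),0,.35,(0,0,255));cv2.putText(c,str(y+j),(0,j*k+5),0,.35,(0,0,255))
        cv2.line(c,(j*k,0),(j*k,w*k),(0,200,200),1);cv2.line(c,(0,j*k),(w*k,j*k),(0,200,200),1)
    return cv2.resize(c,(400,400))
cv2.imwrite("pics/g.png",np.hstack([g(t,143,188,50),g(s,328,150,66,6)]))
E
```

```text
(no output)
```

View pics/g.png

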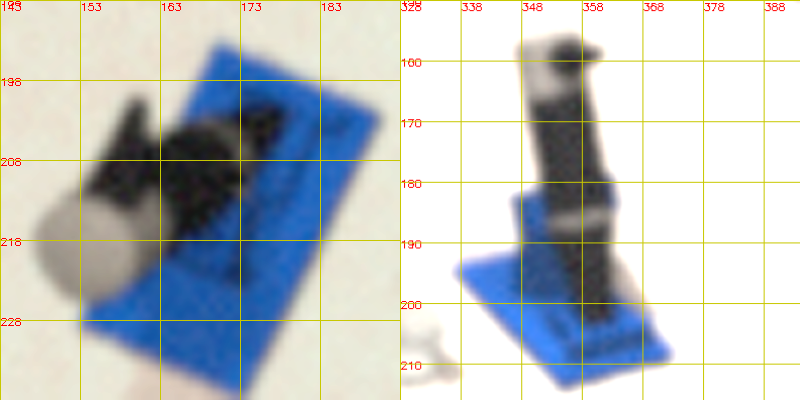

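```bash
python3 - <<'E'
from h import *
from scipy.spatial.transform import Rotation as Ro
T=cam('top');S=cam('scene')
c=np.array([(170.5,193.3),(190,203),(173,238),(153,228.5)])
for z in(.006,.01):
    q=np.array([plane(T,u,z)[:2] for u in c]); print(q.round(4).tolist(),q.mean(0), np.linalg.norm(np.diff(np.vstack([q,q[:1]]),axis=0),axis=1))
    e=(q[0]-q[3])+(q[1]-q[2]); yaw=np.arctan2(e[1],e[0]); print('yaw',yaw)
    e=(q[0]-q[1])+(q[3]-q[2]); print('yaw2',np.arctan2(e[1],e[0])-np.pi/2)
ex=np.array([np.cos(yaw),np.sin(yaw),0]); d=-.5*ex+np.array([0,0,.866])
H=plane(T,(153.3,219),.122); F=H-.13*d
print('H',H,'F',F,'grip90',F+.09*d,'ex',ex, 'offset of axis from rest centre', (F[:2]-q.mean(0))@ex[:2], (F[:2]-q.mean(0))@[-ex[1],ex[0]])
for n,X in(("foot",F),("50",F+.05*d),("105",F+.105*d),("head",H),("ear",F+.118*d+.043*(.866*ex+[0,0,.5]))):print(n,proj(T,X).round(1),proj(S,X).round(1))
print('tri head', tri(T,(153.3,219),S,(353.5,157.5)))
print(Ro.from_rotvec(robot.read_state()['orientation']).as_matrix().round(3))
E
```

```text
[[0.6131, 0.2812], [0.5894, 0.233], [0.5044, 0.2703], [0.527, 0.3192]] [0.55847966 0.27594204] [0.05366094 0.09280789 0.05388475 0.09413223]
yaw -0.4142488313814975
yaw2 -0.4441946973836821
[[0.6122, 0.2803], [0.5886, 0.2323], [0.5039, 0.2694], [0.5264, 0.3182]] [0.55777505 0.27501734] [0.05348585 0.09250507 0.05370893 0.09382509]
yaw -0.4142488313814972
yaw2 -0.4441946973836828
H [0.5303367  0.28873224 0.122     ] F [0.58983893 0.26256958 0.00942   ] grip90 [0.54864508 0.28068219 0.08736   ] ex [ 0.91541893 -0.40250241  0.        ] offset of axis from rest centre 0.034362133962434455 0.0015108767017616622
foot [177.5 202.5] [360.2 205. ]
50 [168.8 208.5] [356.7 185.5]
105 [158.3 215.6] [352.8 163.9]
head [153.3 219. ] [351.1 154. ]
ear [160.9 200.1] [360.2 157.9]
tri head (array([0.53355001, 0.29302643, 0.11100309]), np.float64(0.003665817784567752))
[[-0.95  -0.     0.312]
 [-0.312  0.001 -0.95 ]
 [-0.    -1.    -0.001]]
```

{"op": "carry_out", "data": {
  "increments": [
    {"linear": [-0.05,-0.005,-0.028],"yaw": -0.15},
    {"linear": [-0.1,-0.01,-0.056],"yaw": -0.3},
    {"linear": [-0.15,-0.02,-0.084],"yaw": -0.45},
    {"linear": [-0.2,-0.025,-0.112],"yaw": -0.6},
    {"linear": [-0.25,-0.03,-0.14],"yaw": -0.75}
  ],
  "gripper": 1,
  "newtons": 15
}}

```text
t: 0.78
tool_pos: [0.3821, -0.3569, 0.2561]
orientation: [-0.93, 1.567, -1.565]
force: [1.4, 0.2, 0.3]
opening: 0.0927
```

```bash
cat >> h.py <<'E'
from scipy.spatial.transform import Rotation as Ro
def goto(P,jaw=None):
    s=robot.read_state(); R=Ro.from_rotvec(s['orientation']).as_matrix()
    print('t',s['t'],'pos',s['tool_pos'].round(4),'q',s['q'].round(3),'F',s['force'].round(2),'open',round(s['opening'],4))
    h=np.arctan2(R[1,2],R[0,2]); print('jaw heading',h,'Rydown',R[:,1].round(3))
    print('linear',(R.T@(np.asarray(P)-s['tool_pos'])).round(4), 'yaw', None if jaw is None else -((jaw-h+np.pi)%(2*np.pi)-np.pi))
E
python3 -c "
from h import *
goto([.52,.1,.26],1.15)"
```

```text
t 0.775 pos [ 0.3821 -0.3569  0.2561] q [-8.500e-01 -8.900e-02  1.657e+00  1.000e-03  1.575e+00 -3.520e-01] F [1.41 0.24 0.33] open 0.0927
jaw heading -0.49828373740241644 Rydown [-0.     0.001 -1.   ]
linear [-0.4673 -0.0033 -0.0972] yaw -1.6482837374024166
```

{"op": "carry_out", "data": {
  "increments": [
    {"linear": [-0.058,0,-0.012],"yaw": -0.17},
    {"linear": [-0.116,0,-0.024],"yaw": -0.34},
    {"linear": [-0.174,0,-0.036],"yaw": -0.51},
    {"linear": [-0.232,0,-0.048],"yaw": -0.68},
    {"linear": [-0.29,0,-0.06],"yaw": -0.85}
  ]
}}

```text
t: 1.4
tool_pos: [0.4681, -0.0716, 0.2564]
orientation: [-1.356, 0.943, -0.941]
force: [0.7, -0.5, -0.0]
opening: 0.0926
```

```bash
python3 -c "
from h import *
goto([.54,.2,.26],1.15)"
```

```text
t 1.4 pos [ 0.4681 -0.0716  0.2564] q [-2.610e-01 -2.280e-01  1.781e+00  1.000e-03  1.589e+00 -6.180e-01] F [ 0.7  -0.5  -0.05] open 0.0926
jaw heading 0.35716403662702134 Rydown [-0.     0.001 -1.   ]
linear [-0.2293 -0.0033  0.1623] yaw -0.7928359633729785
```

{"op": "carry_out", "data": {
  "increments": [
    {"linear": [-0.046,0,0.032],"yaw": -0.16},
    {"linear": [-0.092,0,0.064],"yaw": -0.32},
    {"linear": [-0.138,0,0.096],"yaw": -0.48},
    {"linear": [-0.184,0,0.128],"yaw": -0.64},
    {"linear": [-0.23,0,0.16],"yaw": -0.79}
  ]
}}

```text
t: 2.02
tool_pos: [0.5376, 0.2017, 0.2565]
orientation: [-1.545, 0.328, -0.328]
force: [0.3, -0.8, 0.2]
opening: 0.0931
```

```bash
python3 -c "
from h import *
goto([.5486,.2807,.25],1.153)
p=cam('wrist');cv2.imwrite('pics/w1.png',robot.read_camera('wrist'))
ex=np.array([.912,-.41,0]);F=np.array([.5898,.2626,.0094]);d=-.5*ex+[0,0,.866]
for k in(0,.05,.105,.13):print(k,proj(p,F+k*d))
"
```

```text
t 2.025 pos [0.5376 0.2017 0.2565] q [ 2.690e-01  5.000e-02  1.520e+00  1.000e-03  1.572e+00 -8.830e-01] F [ 0.27 -0.84  0.16] open 0.0931
jaw heading 1.1524202490069768 Rydown [-0.     0.001 -1.   ]
linear [-0.022   0.0066  0.0766] yaw -0.0005797509930234312
0 [327.68771175 194.33495111]
0.05 [334.83340189 182.81791313]
0.105 [345.23126026 166.0592058 ]
0.13 [351.21690109 156.41187273]
```

View pics/w1.png

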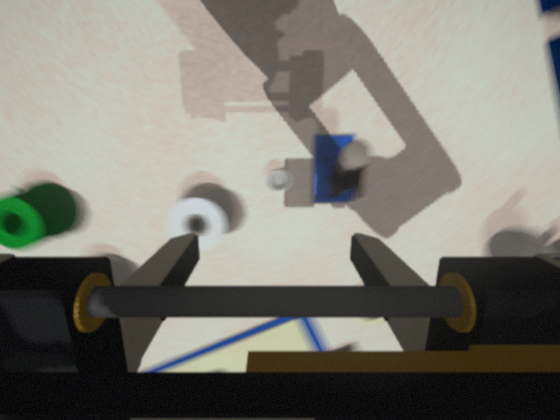

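{"op": "carry_out", "data": {
  "increments": [
    {"linear": [-0.011,0.0,0.038]},
    {"linear": [-0.022,0.01,0.077]},
    {"linear": [-0.022,0.04,0.077]},
    {"linear": [-0.022,0.06,0.077]},
    {"linear": [-0.022,0.06,0.077]}
  ]
}}

```text
$.increments[0]: bad value
```

```bash
python3 -c "
from h import *
goto([.5482,.2812,.078],1.153)
p=cam('wrist');cv2.imwrite('pics/w2.png',robot.read_camera('wrist'))
ex=np.array([.912,-.41,0]);F=np.array([.5898,.2626,.0094]);d=-.5*ex+[0,0,.866]
for k in(0,.05,.105,.13):print(k,proj(p,F+k*d))
"
```

```text
t 2.075 pos [0.5377 0.2076 0.2557] q [ 0.277  0.055  1.515  0.005  1.571 -0.887] F [-4.79  0.89 -1.35] open 0.0933
jaw heading 1.1630889000309441 Rydown [-0.001  0.005 -1.   ]
linear [-0.0191  0.1781  0.071 ] yaw 0.010088900030944092
0 [323.11628487 196.87330076]
0.05 [329.96789784 185.62749456]
0.105 [339.93348107 169.27061359]
0.13 [345.66793724 159.85843822]
```

View pics/w2.png

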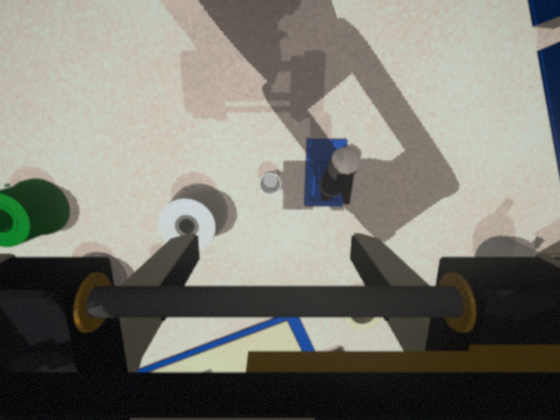

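{"op": "carry_out", "data": {
  "increments": [
    {"linear": [-0.009,0.0,0.035],"yaw": 0.01},
    {"linear": [-0.019,0.01,0.071],"yaw": 0.01},
    {"linear": [-0.019,0.04,0.071],"yaw": 0.01},
    {"linear": [-0.019,0.06,0.071],"yaw": 0.01},
    {"linear": [-0.019,0.06,0.071],"yaw": 0.01}
  ]
}}

```text
t: 2.75
tool_pos: [0.547, 0.2762, 0.1933]
orientation: [-1.545, 0.339, -0.329]
force: [-0.5, -0.0, 0.6]
opening: 0.0929
```

```bash
python3 -c "
from h import *
goto([.5482,.2812,.078],1.153)
p=cam('wrist');cv2.imwrite('pics/w3.png',robot.read_camera('wrist'))
ex=np.array([.912,-.41,0]);F=np.array([.5898,.2626,.0094]);d=-.5*ex+[0,0,.866]
for k in(0,.05,.105,.13):print(k,proj(p,F+k*d))
goto([.5482,.2812,.078],1.153)
"
```

```text
t 2.75 pos [0.547  0.2762 0.1933] q [ 0.382  0.186  1.488  0.003  1.473 -0.763] F [-0.55 -0.05  0.63] open 0.0929
jaw heading 1.144924016913693 Rydown [-0.006  0.001 -1.   ]
linear [-0.0004  0.1153  0.0053] yaw -0.008075983086307303
0 [278.35559877 223.83828699]
0.05 [278.84796193 214.61217382]
0.105 [279.60156954 200.49074963]
0.13 [280.05678292 191.96076507]
t 2.8 pos [0.5479 0.2765 0.1952] q [ 0.382  0.185  1.485  0.003  1.474 -0.763] F [0.83 0.65 0.46] open 0.0931
jaw heading 1.1448120130795976 Rydown [-0.003  0.002 -1.   ]
linear [-0.0013  0.1172  0.0043] yaw -0.008187986920402679
```

View pics/w3.png

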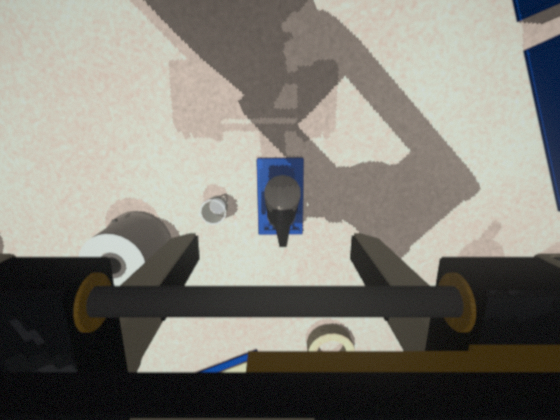

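{"op": "carry_out", "data": {
  "increments": [
    {"linear": [-0.001,0.03,0.006],"yaw": -0.008},
    {"linear": [-0.001,0.06,0.006],"yaw": -0.008},
    {"linear": [-0.001,0.09,0.006],"yaw": -0.008},
    {"linear": [-0.001,0.117,0.006],"yaw": -0.008},
    {"linear": [-0.001,0.117,0.006],"yaw": -0.008}
  ]
}}

```text
t: 3.42
tool_pos: [0.5482, 0.2816, 0.0771]
orientation: [-1.546, 0.333, -0.324]
force: [-0.2, 0.4, 0.3]
opening: 0.0927
```

```bash
python3 -c "
from h import *
goto([.549,.283,.078],1.153)
for n in('scene','wrist'):cv2.imwrite('pics/%s4.png'%n,robot.read_camera(n))
i=cv2.imread('pics/scene4.png')[110:230,290:420]
j=cv2.imread('pics/wrist4.png')
cv2.imwrite('pics/c4.png',np.hstack([cv2.resize(i,(400,370)),cv2.resize(j,(400,370))]))
goto([.549,.283,.078],1.153)
"
```

```text
t 3.425 pos [0.5482 0.2816 0.0771] q [ 0.39   0.293  1.582  0.003  1.271 -0.763] F [-0.22  0.36  0.31] open 0.0927
jaw heading 1.1520161395923496 Rydown [-0.006  0.001 -1.   ]
linear [ 0.0001 -0.0009  0.0015] yaw -0.0009838604076506385
t 3.525 pos [0.5502 0.2826 0.08  ] q [ 0.39   0.291  1.579  0.003  1.272 -0.763] F [0.04 0.56 0.62] open 0.0924
jaw heading 1.1522461850816648 Rydown [-0.002  0.003 -1.   ]
linear [-0.0012  0.002  -0.0001] yaw -0.0007538149183350384
```

View pics/c4.png

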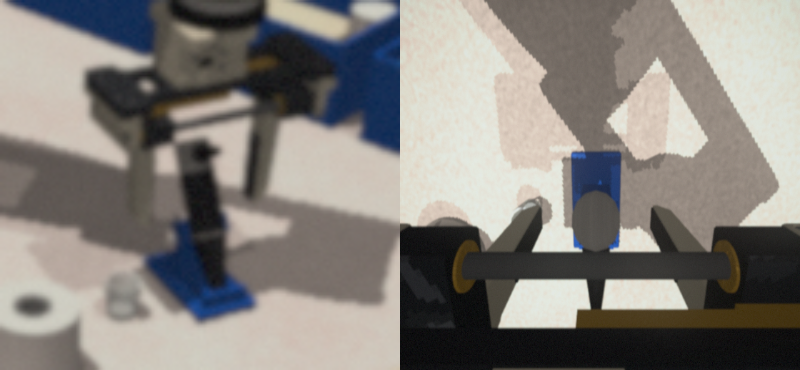

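The otoscope sits centred between the open fingers, with nothing in contact. I'll close now.

{"op": "carry_out", "data": {
  "increments": [
    {"linear": [-0.001,0.001,0],"yaw": 0},
    {"linear": [-0.001,0.001,0],"yaw": 0},
    {"linear": [-0.001,0.001,0],"yaw": 0},
    {"linear": [-0.001,0.001,0],"yaw": 0},
    {"linear": [-0.001,0.001,0],"yaw": 0}
  ],
  "gripper": 0,
  "newtons": 12
}}

```text
t: 4.15
tool_pos: [0.5492, 0.283, 0.0789]
orientation: [-1.544, 0.33, -0.326]
force: [-0.1, -0.2, -0.5]
opening: 0.0476
```

```bash
python3 -c "
from h import *
goto([.549,.283,.078],1.153)"
```

```text
t 4.15 pos [0.5492 0.283  0.0789] q [ 0.391  0.291  1.582  0.003  1.27  -0.762] F [-0.14 -0.19 -0.54] open 0.0476
jaw heading 1.1522925942660271 Rydown [-0.002  0.002 -1.   ]
linear [-0.0001  0.0009 -0.0001] yaw -0.0007074057339728768
```

{"op": "carry_out", "data": {
  "increments": [
    {"linear": [0,0,0],"yaw": 0},
    {"linear": [0,0,0],"yaw": 0},
    {"linear": [0,0,0],"yaw": 0},
    {"linear": [0,0,0],"yaw": 0}
  ]
}}

```text
t: 4.65
tool_pos: [0.5491, 0.283, 0.0789]
orientation: [-1.544, 0.33, -0.326]
force: [-0.1, 0.7, 0.0]
opening: 0.0296
```

Gripped, with an opening of 29.6 mm. I'll lift slowly, then look.

{"op": "carry_out", "data": {
  "increments": [
    {"linear": [0,-0.02,0],"yaw": 0},
    {"linear": [0,-0.05,0],"yaw": 0},
    {"linear": [0,-0.085,0],"yaw": 0},
    {"linear": [0,-0.125,0],"yaw": 0},
    {"linear": [0,-0.155,0],"yaw": 0}
  ]
}}

```text
t: 5.28
tool_pos: [0.5499, 0.2828, 0.2377]
orientation: [-1.542, 0.328, -0.328]
force: [0.4, -0.1, -1.9]
opening: 0.0296
```

{"op": "carry_out", "data": {
  "increments": [
    {"linear": [0,-0.01,0],"yaw": 0},
    {"linear": [0,-0.015,0],"yaw": 0}
  ]
}}

```text
t: 5.52
tool_pos: [0.5501, 0.2829, 0.2538]
orientation: [-1.541, 0.327, -0.329]
force: [0.3, 0.3, -2.7]
opening: 0.0298
```

```bash
python3 -c "
from h import *
for n in('scene','wrist'):cv2.imwrite('pics/%s5.png'%n,robot.read_camera(n))
i=cv2.imread('pics/scene5.png')[60:210,290:450]
j=cv2.imread('pics/wrist5.png')
cv2.imwrite('pics/c5.png',np.hstack([cv2.resize(i,(400,375)),cv2.resize(j,(400,375))]))
goto([.5726,-.1052,.25],1.153)
"
```

```text
t 5.625 pos [0.5496 0.2827 0.2523] q [ 0.39   0.168  1.4    0.003  1.572 -0.762] F [-0.85 -0.31 -1.66] open 0.03
jaw heading 1.152342279861704 Rydown [ 0.     0.003 -1.   ]
linear [ 0.1786  0.001  -0.3451] yaw -0.0006577201382960141
```

View pics/c5.png

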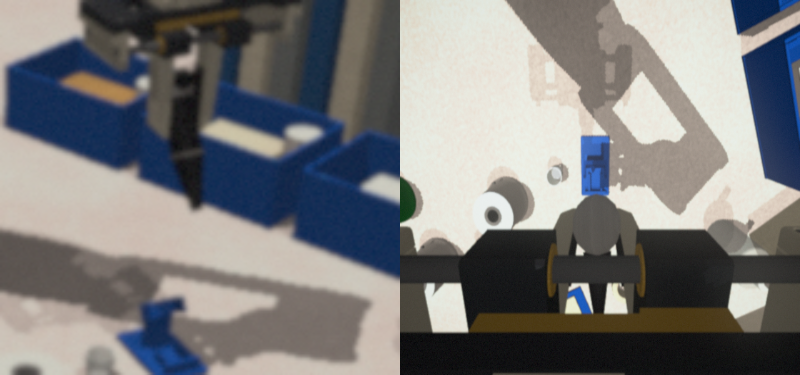

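```bash
cat >> h.py <<'E'
def feet(yaw,rows=(0,5,10,15,20,25,30),s=.091,n='scene'):
    st=robot.read_state(); G=st['tool_pos']+[0,0,.011]; ex=np.array([np.cos(yaw),np.sin(yaw),0]);p=cam(n)
    for th in rows:
        a=np.radians(th); d=-np.sin(a)*ex+np.array([0,0,np.cos(a)]); print(th,'foot',proj(p,G-s*d).round(1),'ring',proj(p,G-(s-.05)*d).round(1))
E
python3 -c "
from h import *
feet(1.153-np.pi/2)
i=cv2.imread('pics/scene5.png')[90:160,330:400];cv2.imwrite('pics/z5.png',cv2.resize(i,(560,560),interpolation=cv2.INTER_CUBIC))"
```

```text
0 foot [357.7 139.1] ring [359.5 119.9]
5 foot [359.3 140.4] ring [360.3 120.5]
10 foot [361.  141.4] ring [361.  120.9]
15 foot [362.7 142.1] ring [361.8 121.2]
20 foot [364.5 142.6] ring [362.6 121.3]
25 foot [366.2 142.8] ring [363.4 121.4]
30 foot [367.9 142.7] ring [364.1 121.3]
```

View pics/z5.png

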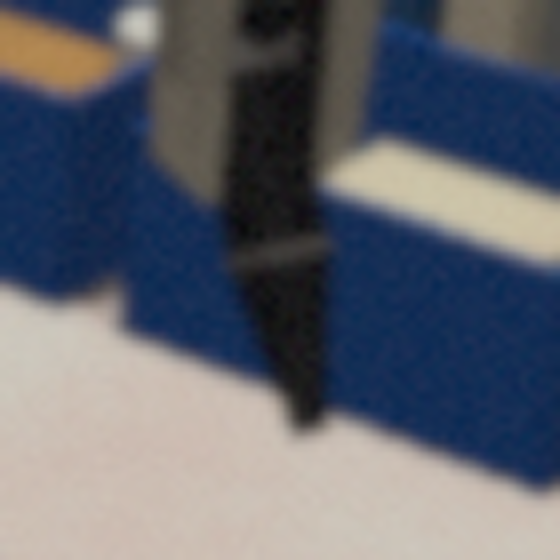

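{"op": "carry_out", "data": {
  "increments": [
    {"linear": [0,0,0],"yaw": 0},
    {"linear": [0,0,0],"yaw": 0},
    {"linear": [0,0,0],"yaw": 0}
  ],
  "newtons": 7
}}

```text
t: 6.0
tool_pos: [0.5494, 0.2826, 0.2515]
orientation: [-1.543, 0.329, -0.327]
force: [-0.3, 0.6, -1.5]
opening: 0.0298
```

```bash
python3 -c "
from h import *
i=robot.read_camera('scene');cv2.imwrite('pics/scene6.png',i)
goto([.5726,-.1052,.25]);feet(1.153-np.pi/2)
i=i[90:160,330:400];cv2.imwrite('pics/z6.png',cv2.resize(i,(560,560),interpolation=cv2.INTER_CUBIC))"
```

```text
t 6.05 pos [0.5495 0.2826 0.2518] q [ 0.39   0.168  1.401  0.003  1.571 -0.762] F [ 0.16 -0.22 -1.94] open 0.0297
jaw heading 1.152265370812209 Rydown [-0.     0.003 -1.   ]
linear [ 0.1787  0.0006 -0.3449] yaw None
0 foot [357.6 139.3] ring [359.4 120.1]
5 foot [359.2 140.5] ring [360.2 120.7]
10 foot [360.9 141.6] ring [360.9 121.1]
15 foot [362.6 142.3] ring [361.7 121.4]
20 foot [364.4 142.8] ring [362.5 121.5]
25 foot [366.1 143. ] ring [363.3 121.6]
30 foot [367.8 142.9] ring [364.  121.5]
```

View pics/z6.png

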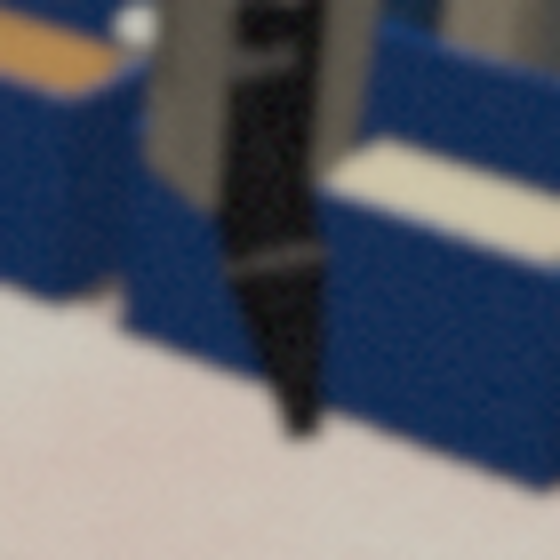

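{"op": "carry_out", "data": {
  "increments": [
    {"linear": [0,0,0],"yaw": 0},
    {"linear": [0,0,0],"yaw": 0},
    {"linear": [0,0,0],"yaw": 0}
  ],
  "newtons": 4.5
}}

```text
t: 6.42
tool_pos: [0.5495, 0.2826, 0.2518]
orientation: [-1.543, 0.329, -0.327]
force: [-0.4, -0.8, -1.5]
opening: 0.0299
```

```bash
python3 -c "
from h import *
i=robot.read_camera('scene');cv2.imwrite('pics/scene7.png',i)
goto([.5726,-.1052,.25])
i=i[90:160,330:400];cv2.imwrite('pics/z7.png',cv2.resize(i,(560,560),interpolation=cv2.INTER_CUBIC))"
```

```text
t 6.475 pos [0.5495 0.2826 0.2518] q [ 0.39   0.168  1.401  0.003  1.571 -0.762] F [ 0.24 -0.76 -1.34] open 0.0298
jaw heading 1.152280253114583 Rydown [-0.     0.003 -1.   ]
linear [ 0.1787  0.0006 -0.345 ] yaw None
```

View pics/z7.png

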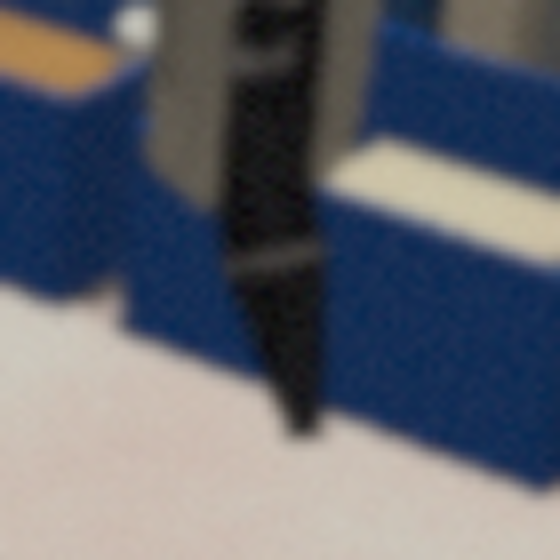

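{"op": "carry_out", "data": {
  "increments": [
    {"linear": [0.02,0,-0.05],"yaw": 0},
    {"linear": [0.04,0,-0.1],"yaw": 0},
    {"linear": [0.06,0,-0.15],"yaw": 0},
    {"linear": [0.08,0,-0.2],"yaw": 0},
    {"linear": [0.1,0,-0.245],"yaw": 0}
  ],
  "newtons": 12
}}

```text
t: 7.1
tool_pos: [0.541, 0.0164, 0.2513]
orientation: [-1.543, 0.328, -0.328]
force: [0.8, -0.2, -1.2]
opening: 0.0296
```

{"op": "carry_out", "data": {
  "increments": [
    {"linear": [0.012,0,-0.03],"yaw": 0},
    {"linear": [0.025,0,-0.065],"yaw": 0},
    {"linear": [0.035,0,-0.09],"yaw": 0},
    {"linear": [0.035,0,-0.09],"yaw": 0}
  ]
}}

```text
t: 7.6
tool_pos: [0.5363, -0.0819, 0.2511]
orientation: [-1.543, 0.33, -0.331]
force: [0.5, -0.0, -1.4]
opening: 0.0294
```

```bash
python3 -c "
from h import *
T=cam('top');S=cam('scene')
t=cv2.imread('pics/top0.png'); 
def g(i,x,y,w,k=8):
    c=cv2.resize(i[y:y+w,x:x+w],None,fx=k,fy=k,interpolation=cv2.INTER_CUBIC); c=cv2.convertScaleAbs(c,alpha=1.5)
    for j in range(0,w,10):
        cv2.putText(c,str(x+j),(j*k,10),0,.35,(0,0,255));cv2.putText(c,str(y+j),(0,j*k+5),0,.35,(0,0,255))
        cv2.line(c,(j*k,0),(j*k,w*k),(0,200,200),1);cv2.line(c,(0,j*k),(w*k,j*k),(0,200,200),1)
    return cv2.resize(c,(400,400))
s=robot.read_camera('scene');cv2.imwrite('pics/scene8.png',s);w=robot.read_camera('wrist');cv2.imwrite('pics/wrist8.png',w)
s0=cv2.imread('pics/scene0.png')
cv2.imwrite('pics/g8.png',np.hstack([g(t,308,183,50),g(s0,225,235,50)]))
cv2.imwrite('pics/g8b.png',np.hstack([g(s,200,150,130,4),cv2.resize(w,(400,400))]))
goto([.537,-.0894,.25],1.153)
h=1.1523-np.pi/2
feet(h,(10,20,25,30,35)); print(proj(S,[.5726,-.1052,.066]))
"
```

```text
t 7.7 pos [ 0.5365 -0.0799  0.2511] q [-0.245 -0.035  1.615  0.003  1.562 -1.396] F [ 0.22 -0.4  -1.08] open 0.0296
jaw heading 1.1514325156627483 Rydown [ 0.001  0.003 -1.   ]
linear [ 0.0044  0.0011 -0.0084] yaw -0.0015674843372517344
10 foot [247.2 201.8] ring [244.7 178.5]
20 foot [249.8 204.1] ring [245.9 179.4]
25 foot [251.  204.8] ring [246.4 179.7]
30 foot [252.2 205.1] ring [247.  179.7]
35 foot [253.3 205.1] ring [247.5 179.6]
[249.77438971 252.4081649 ]
```

View pics/g8.png

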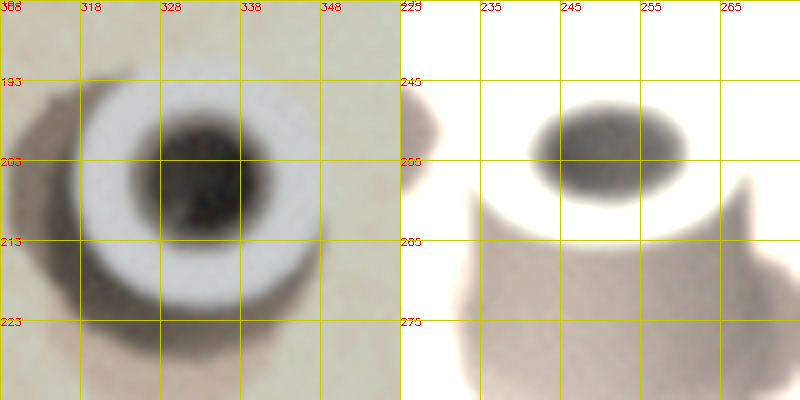

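View pics/g8b.png

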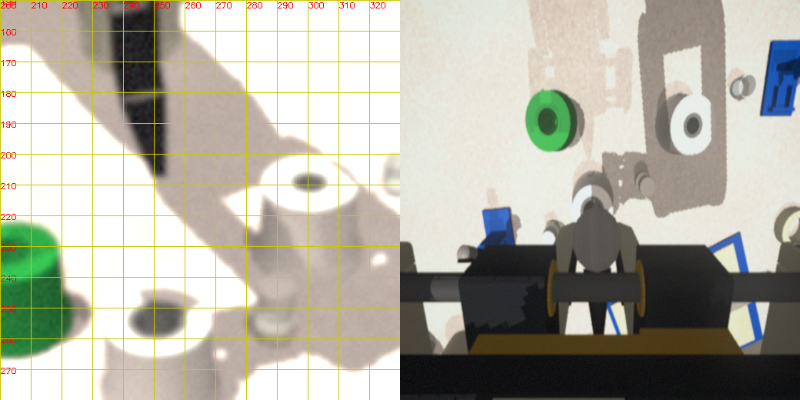

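```bash
python3 -c "
from h import *
T=cam('top');S=cam('scene')
print(plane(T,(332.4,205.4),.066),plane(S,(250.6,253.6),.066),tri(T,(332.4,205.4),S,(250.6,253.6)))
# otoscope foot: seen
t=robot.read_camera('top');cv2.imwrite('pics/top9.png',t)
c=t[150:260,270:400];cv2.imwrite('pics/t9.png',cv2.convertScaleAbs(cv2.resize(c,None,fx=5,fy=5,interpolation=cv2.INTER_CUBIC),alpha=1.6))
goto([.5358,-.0889,.25],1.1523)
"
```

```text
[ 0.57328679 -0.10362622  0.066     ] [ 0.57660228 -0.10671567  0.066     ] (array([ 0.57383348, -0.10399006,  0.06280622]), np.float64(0.00026313085257210063))
t 7.75 pos [ 0.5365 -0.0795  0.2511] q [-0.244 -0.035  1.615  0.003  1.562 -1.396] F [ 0.11 -1.14 -1.92] open 0.0298
jaw heading 1.1522862188465641 Rydown [ 0.001  0.003 -1.   ]
linear [ 0.0032  0.001  -0.0089] yaw -1.3781153436198679e-05
```

View pics/t9.png

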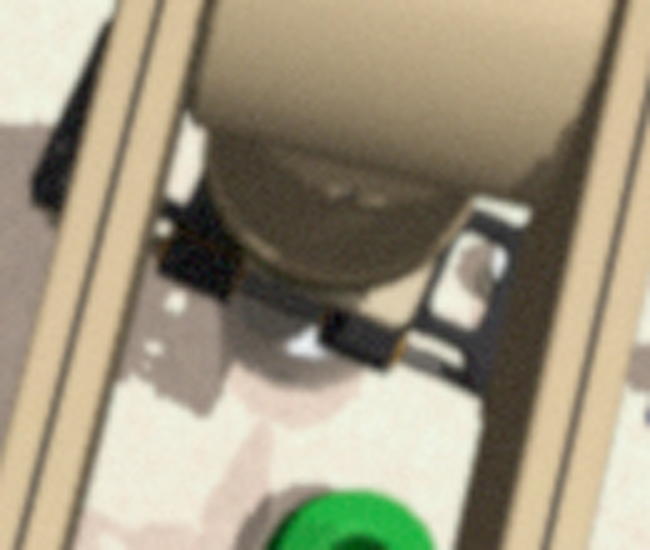

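{"op": "carry_out", "data": {
  "increments": [
    {"linear": [0.0055,0.01,-0.0076],"yaw": 0},
    {"linear": [0.0055,0.04,-0.0076],"yaw": 0},
    {"linear": [0.0055,0.07,-0.0076],"yaw": 0},
    {"linear": [0.0055,0.095,-0.0076],"yaw": 0},
    {"linear": [0.0055,0.1,-0.0076],"yaw": 0}
  ]
}}

```text
t: 8.38
tool_pos: [0.5369, -0.0876, 0.1482]
orientation: [-1.542, 0.331, -0.324]
force: [-0.4, 0.0, -1.5]
opening: 0.0301
```

```bash
cat >> h.py <<'E'
def look(k,W=(.574,-.1045,.066)):
    s=robot.read_camera('scene');w=robot.read_camera('wrist');cv2.imwrite(f'pics/scene{k}.png',s)
    c=cv2.resize(s[190:290,200:300],(560,560),interpolation=cv2.INTER_CUBIC);w=cv2.resize(w[100:380,180:400],(240,305))
    w=cv2.copyMakeBorder(w,0,255,0,0,cv2.BORDER_CONSTANT)
    cv2.imwrite(f'pics/l{k}.png',np.hstack([cv2.convertScaleAbs(c,alpha=1.4),w]))
    S=cam('scene');goto(np.array(W)+[0,0,.1])
    feet(1.1523-np.pi/2,(0,10,20,25,30));print(proj(S,W))
E
python3 -c "
from h import *
look(10)"
```

```text
t 8.475 pos [ 0.5382 -0.088   0.1505] q [-0.258  0.033  1.732  0.003  1.378 -1.412] F [ 0.5  -1.43 -0.98] open 0.03
jaw heading 1.1528711329067027 Rydown [-0.001  0.004 -1.   ]
linear [ 0.0394 -0.0156 -0.0005] yaw None
0 foot [244.2 239.9] ring [243.2 220.8]
10 foot [246.7 243.7] ring [244.4 222.4]
20 foot [249.2 246.4] ring [245.5 223.5]
25 foot [250.3 247.3] ring [246.  223.9]
30 foot [251.5 247.9] ring [246.5 224.1]
[250.49120458 252.5470069 ]
```

View pics/l10.png

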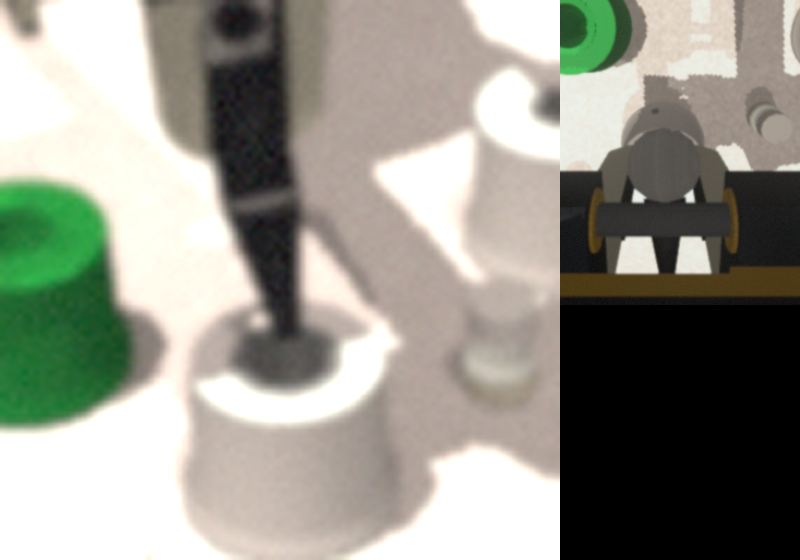

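{"op": "carry_out", "data": {
  "increments": [
    {"linear": [0,0.006,0],"yaw": 0},
    {"linear": [0,0.012,0],"yaw": 0},
    {"linear": [0,0.018,0],"yaw": 0},
    {"linear": [0,0.024,0],"yaw": 0},
    {"linear": [0,0.028,0],"yaw": 0}
  ],
  "newtons": 8
}}

```text
t: 9.1
tool_pos: [0.538, -0.0879, 0.1219]
orientation: [-1.542, 0.329, -0.326]
force: [0.2, 0.4, -1.6]
opening: 0.0297
```

```bash
python3 -c "
from h import *
look(11)"
```

```text
t 9.2 pos [ 0.5377 -0.0878  0.1218] q [-0.258  0.059  1.759  0.003  1.326 -1.412] F [-0.09  0.31 -1.22] open 0.0296
jaw heading 1.1528224448803708 Rydown [-0.002  0.004 -1.   ]
linear [ 0.0398 -0.0444 -0.0004] yaw None
0 foot [244.7 250.3] ring [243.7 231.7]
10 foot [247.1 254.1] ring [244.8 233.4]
20 foot [249.6 256.9] ring [245.9 234.6]
25 foot [250.7 257.9] ring [246.5 235. ]
30 foot [251.8 258.6] ring [246.9 235.2]
[250.49120458 252.5470069 ]
```

View pics/l11.png

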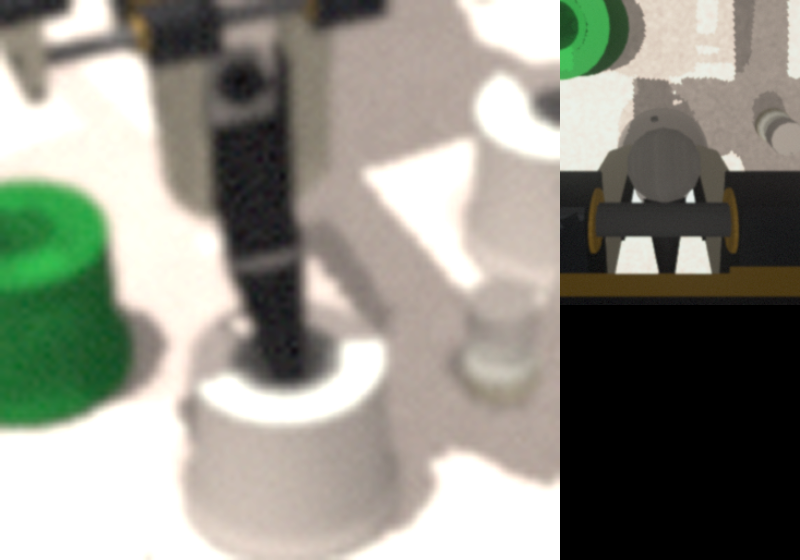

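{"op": "carry_out", "data": {
  "increments": [
    {"linear": [0.005,-0.001,0],"yaw": 0},
    {"linear": [0.01,-0.002,0],"yaw": 0},
    {"linear": [0.015,-0.003,0],"yaw": 0},
    {"linear": [0.02,-0.004,0],"yaw": 0},
    {"linear": [0.02,-0.004,0],"yaw": 0}
  ]
}}

```text
t: 9.82
tool_pos: [0.5565, -0.0962, 0.1258]
orientation: [-1.542, 0.329, -0.326]
force: [-0.4, -0.0, -0.5]
opening: 0.03
```

```bash
python3 -c "
from h import *
look(12)"
```

```text
t 9.925 pos [ 0.5562 -0.096   0.1256] q [-0.264  0.107  1.701  0.003  1.336 -1.418] F [ 0.11  1.17 -1.76] open 0.0296
jaw heading 1.1528151141877832 Rydown [-0.001  0.004 -1.   ]
linear [ 0.0196 -0.0405 -0.0004] yaw None
0 foot [247.8 254.5] ring [246.9 235.7]
10 foot [250.4 258.4] ring [248.1 237.5]
20 foot [252.9 261.3] ring [249.2 238.7]
25 foot [254.1 262.3] ring [249.8 239.1]
30 foot [255.2 263.1] ring [250.3 239.3]
[250.49120458 252.5470069 ]
```

View pics/l12.png

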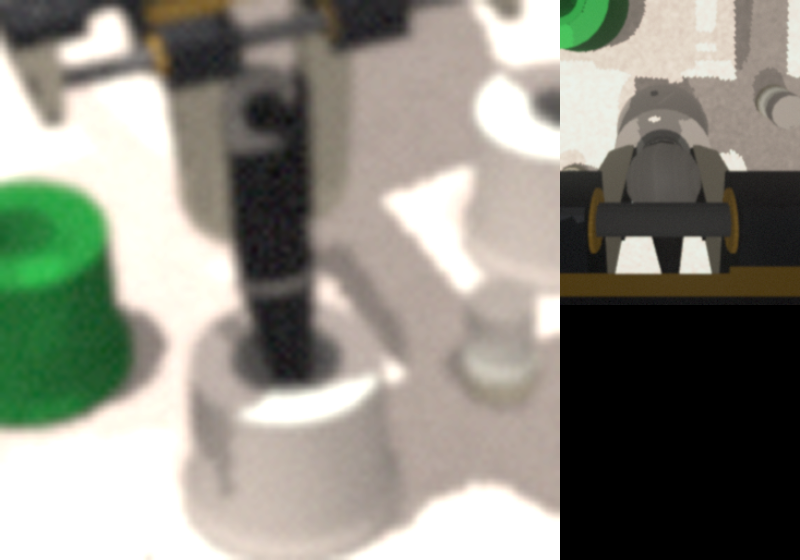

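Pivoting works with almost no force. Moving on until the grip is over the well axis.

{"op": "carry_out", "data": {
  "increments": [
    {"linear": [0.005,0,0],"yaw": 0},
    {"linear": [0.01,0,0],"yaw": 0},
    {"linear": [0.015,0,0],"yaw": 0},
    {"linear": [0.02,0,0],"yaw": 0},
    {"linear": [0.02,0,0],"yaw": 0}
  ]
}}

```text
t: 10.55
tool_pos: [0.5749, -0.1043, 0.1255]
orientation: [-1.542, 0.329, -0.326]
force: [-0.2, 0.2, -1.6]
opening: 0.0298
```

```bash
python3 -c "
from h import *
look(13)"
```

```text
t 10.65 pos [ 0.5747 -0.1042  0.1254] q [-0.269  0.158  1.645  0.004  1.34  -1.423] F [-0.44  0.74 -1.94] open 0.0297
jaw heading 1.1527350330540136 Rydown [-0.001  0.004 -1.   ]
linear [-0.0006 -0.0406 -0.0004] yaw None
0 foot [251.1 260.2] ring [250.3 241.4]
10 foot [253.8 264.3] ring [251.6 243.2]
20 foot [256.4 267.3] ring [252.7 244.4]
25 foot [257.6 268.4] ring [253.3 244.9]
30 foot [258.8 269.2] ring [253.8 245.1]
[250.49120458 252.5470069 ]
```

View pics/l13.png

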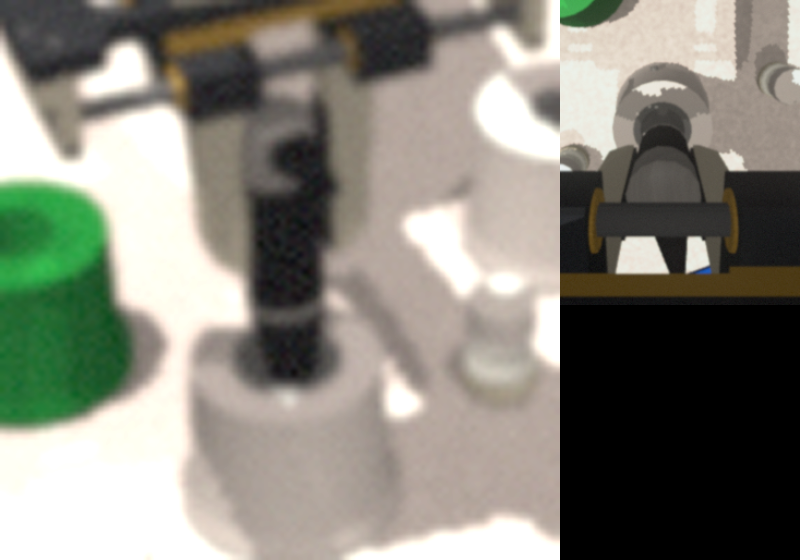

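```bash
python3 - <<'E'
from h import *
p=cam('wrist'); w=robot.read_camera('wrist'); cv2.imwrite('pics/wrist14.png',w)
c=cv2.resize(w[100:320,200:360],None,fx=3.5,fy=3.5)[:,:]
cv2.imwrite('pics/w14.png',cv2.resize(w[120:300,190:370],(600,600)))
S=cam('scene')
s=robot.read_state();G=s['tool_pos']+[0,0,.011];ex=np.array([np.cos(1.1523-np.pi/2),np.sin(1.1523-np.pi/2),0])
for th in(-10,-5,0,5,10,15,20):
    a=np.radians(th);d=-np.sin(a)*ex+np.array([0,0,np.cos(a)]);x=np.cos(a)*ex+np.array([0,0,np.sin(a)])
    q=lambda k:((proj(p,G+(k-.091)*d)-[190,120])*600/180).round(0)
    print(th,'head',q(.13),'ring',q(.05),'eartip scene',proj(S,G+.027*d+.043*x).round(1),'head scene',proj(S,G+.039*d).round(1))
print((proj(p,[.574,-.1045,.066])-[190,120])*600/180)
E
```

```text
-10 head [278. 650.] ring [278. 348.] eartip scene [257.9 230.6] head scene [250.2 211.1]
-5 head [278. 630.] ring [278. 364.] eartip scene [257.5 228.4] head scene [249.6 210. ]
0 head [278. 607.] ring [278. 380.] eartip scene [257.  226.1] head scene [249. 209.]
5 head [278. 582.] ring [278. 396.] eartip scene [256.5 223.8] head scene [248.4 208.1]
10 head [278. 556.] ring [278. 413.] eartip scene [255.9 221.6] head scene [247.8 207.4]
15 head [278. 529.] ring [278. 430.] eartip scene [255.3 219.3] head scene [247.2 206.8]
20 head [278. 502.] ring [278. 448.] eartip scene [254.6 217.1] head scene [246.7 206.4]
[275.35198852 333.20734423]
```

View pics/w14.png

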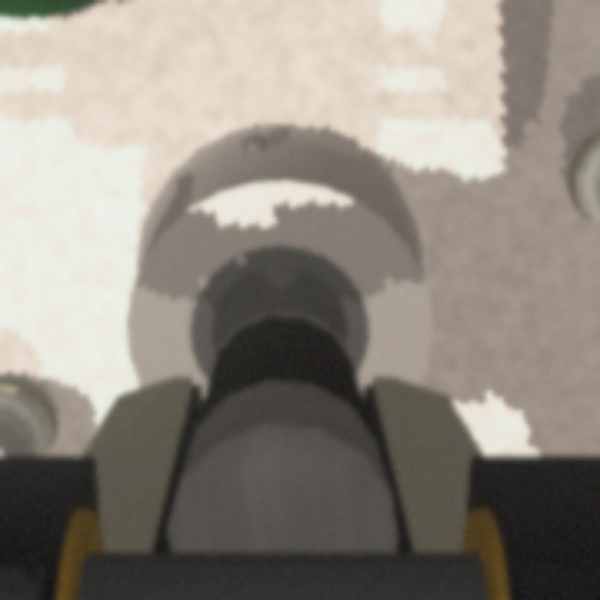

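{"op": "carry_out", "data": {
  "increments": [
    {"linear": [0.002,0.003,0],"yaw": 0},
    {"linear": [0.002,0.006,0],"yaw": 0},
    {"linear": [0.002,0.009,0],"yaw": 0},
    {"linear": [0.002,0.012,0],"yaw": 0},
    {"linear": [0.002,0.015,0],"yaw": 0}
  ]
}}

```text
t: 11.32
tool_pos: [0.5763, -0.1048, 0.1102]
orientation: [-1.542, 0.329, -0.326]
force: [-0.9, 0.6, -0.3]
opening: 0.0297
```

```bash
cat >> h.py <<'E'
def wl(k):
    p=cam('wrist'); w=robot.read_camera('wrist'); sc=robot.read_camera('scene')
    a=cv2.resize(w[120:300,190:370],(400,400)); b=cv2.resize(sc[200:290,205:295],(400,400),interpolation=cv2.INTER_CUBIC)
    cv2.imwrite(f'pics/wl{k}.png',np.hstack([a,b]))
    S=cam('scene'); goto([.574,-.1045,.091],1.1523)
    s=robot.read_state();G=s['tool_pos']+[0,0,.011];ex=np.array([np.cos(1.1523-np.pi/2),np.sin(1.1523-np.pi/2),0])
    for th in(-5,0,5,10,15):
        a=np.radians(th);d=-np.sin(a)*ex+np.array([0,0,np.cos(a)]);x=np.cos(a)*ex+np.array([0,0,np.sin(a)])
        ps=lambda X:((proj(S,X)-[205,200])*400/90).round(0)
        print(th,'Whead',((proj(p,G+.039*d)-[190,120])*400/180).round(0),'S eartip',ps(G+.027*d+.043*x),'head',ps(G+.039*d),'ring',ps(G-.041*d+ex*.012))
E
python3 -c "
from h import *
wl(15)"
```

```text
t 11.425 pos [ 0.5762 -0.1048  0.1099] q [-0.27   0.178  1.653  0.004  1.313 -1.423] F [ 0.07  0.53 -1.16] open 0.0295
jaw heading 1.1527925470103888 Rydown [-0.002  0.004 -1.   ]
linear [-0.0021  0.0189 -0.0007] yaw 0.0004925470103884777
-5 Whead [185. 418.] S eartip [236. 157.] head [201.  75.] ring [210. 223.]
0 Whead [185. 403.] S eartip [234. 147.] head [198.  71.] ring [213. 228.]
5 Whead [185. 387.] S eartip [231. 137.] head [195.  67.] ring [216. 232.]
10 Whead [185. 370.] S eartip [229. 127.] head [193.  64.] ring [219. 236.]
15 Whead [185. 352.] S eartip [226. 118.] head [190.  61.] ring [221. 239.]
```

View pics/wl15.png

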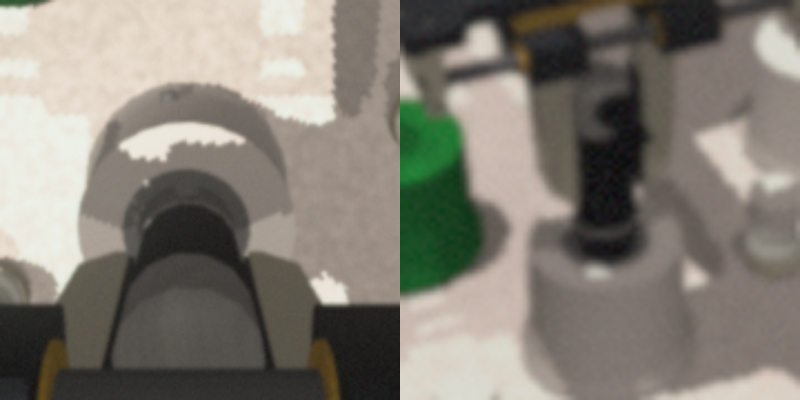

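{"op": "carry_out", "data": {
  "increments": [
    {"linear": [-0.001,0.003,0],"yaw": 0},
    {"linear": [-0.001,0.006,0],"yaw": 0},
    {"linear": [-0.001,0.009,0],"yaw": 0},
    {"linear": [-0.001,0.012,0],"yaw": 0},
    {"linear": [-0.001,0.012,0],"yaw": 0}
  ]
}}

```text
t: 12.05
tool_pos: [0.5753, -0.1046, 0.0976]
orientation: [-1.542, 0.33, -0.326]
force: [0.3, -1.8, -2.4]
opening: 0.0296
```

```bash
python3 -c "
from h import *
wl(16)"
```

```text
t 12.15 pos [ 0.5752 -0.1046  0.0976] q [-0.27   0.188  1.665  0.003  1.291 -1.423] F [ 0.19 -1.23 -3.43] open 0.0296
jaw heading 1.1527075072887445 Rydown [-0.002  0.004 -1.   ]
linear [-0.0011  0.0066 -0.0004] yaw 0.0004075072887443909
-5 Whead [185. 420.] S eartip [235. 179.] head [201.  97.] ring [210. 243.]
0 Whead [185. 405.] S eartip [233. 169.] head [198.  93.] ring [213. 247.]
5 Whead [185. 388.] S eartip [231. 159.] head [195.  89.] ring [216. 252.]
10 Whead [185. 371.] S eartip [228. 149.] head [193.  85.] ring [218. 256.]
15 Whead [185. 353.] S eartip [225. 139.] head [190.  83.] ring [221. 259.]
```

View pics/wl16.png

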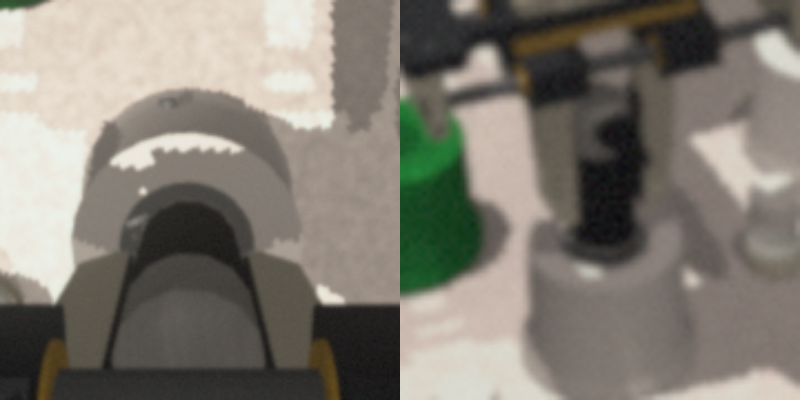

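{"op": "carry_out", "data": {
  "increments": [
    {"linear": [-0.001,0.002,0],"yaw": 0},
    {"linear": [-0.001,0.004,0],"yaw": 0},
    {"linear": [-0.001,0.006,0],"yaw": 0},
    {"linear": [-0.001,0.006,0],"yaw": 0}
  ]
}}

```text
t: 12.65
tool_pos: [0.5765, -0.1054, 0.0939]
orientation: [-1.544, 0.325, -0.33]
force: [2.5, -4.2, 5.4]
opening: 0.0297
```

```bash
python3 -c "
from h import *
wl(17)"
```

```text
t 12.75 pos [ 0.5765 -0.1054  0.0939] q [-0.27   0.191  1.67   0.002  1.278 -1.423] F [ 2.69 -4.62  5.66] open 0.0294
jaw heading 1.152464073223732 Rydown [ 0.003  0.001 -1.   ]
linear [-0.0027  0.0029 -0.0002] yaw 0.00016407322373179767
-5 Whead [185. 421.] S eartip [236. 188.] head [202. 106.] ring [211. 251.]
0 Whead [185. 406.] S eartip [234. 178.] head [199. 101.] ring [214. 256.]
5 Whead [185. 389.] S eartip [232. 168.] head [196.  97.] ring [216. 260.]
10 Whead [185. 372.] S eartip [229. 158.] head [194.  94.] ring [219. 264.]
15 Whead [185. 354.] S eartip [226. 148.] head [191.  91.] ring [222. 267.]
```

View pics/wl17.png

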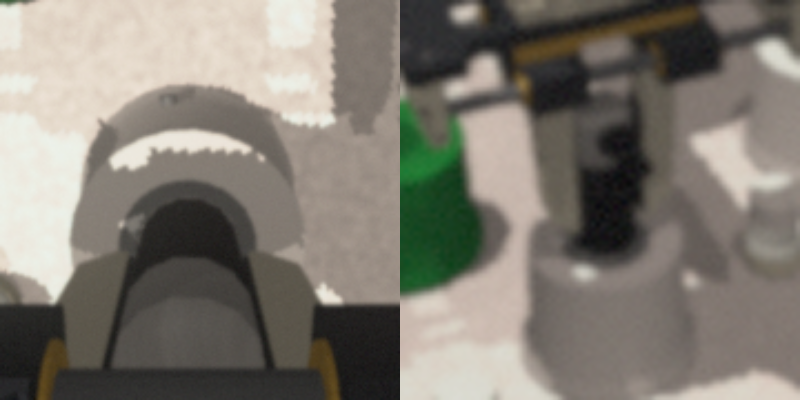

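{"op": "carry_out", "data": {
  "increments": [
    {"linear": [0.002,0,-0.001],"yaw": 0},
    {"linear": [0.003,0,-0.002],"yaw": 0},
    {"linear": [0.003,0.002,-0.002],"yaw": 0},
    {"linear": [0.003,0.003,-0.002],"yaw": 0}
  ],
  "newtons": 6
}}

```text
t: 13.25
tool_pos: [0.5794, -0.1074, 0.092]
orientation: [-1.542, 0.324, -0.331]
force: [0.5, 5.3, 7.4]
opening: 0.0295
```

```bash
python3 -c "
from h import *
wl(18)"
```

```text
t 13.35 pos [ 0.5795 -0.1074  0.092 ] q [-0.273  0.199  1.664  0.004  1.274 -1.427] F [0.38 5.83 6.95] open 0.0295
jaw heading 1.1530110906274487 Rydown [ 0.005  0.003 -1.   ]
linear [-0.0062  0.0009  0.0004] yaw 0.0007110906274485629
-5 Whead [186. 421.] S eartip [238. 196.] head [203. 114.] ring [213. 259.]
0 Whead [186. 406.] S eartip [236. 186.] head [200. 109.] ring [215. 264.]
5 Whead [186. 390.] S eartip [233. 176.] head [198. 105.] ring [218. 268.]
10 Whead [186. 373.] S eartip [231. 166.] head [195. 102.] ring [221. 272.]
15 Whead [186. 355.] S eartip [228. 157.] head [193.  99.] ring [223. 275.]
```

View pics/wl18.png

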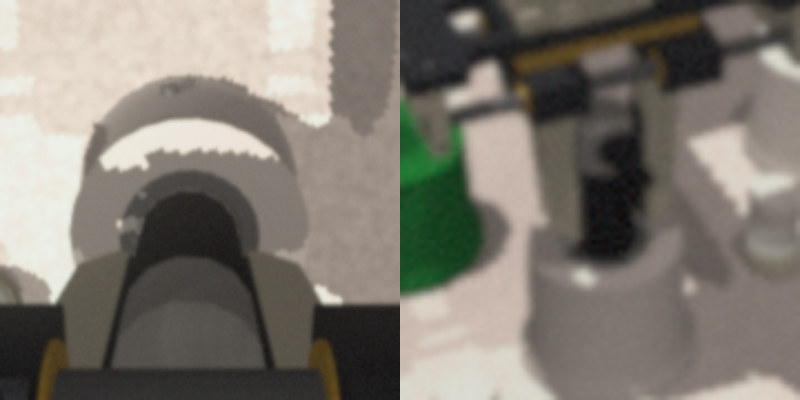

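{"op": "carry_out", "data": {
  "increments": [
    {"linear": [-0.001,0,0.001],"yaw": 0},
    {"linear": [-0.001,0,0.001],"yaw": 0},
    {"linear": [-0.001,0.001,0.001],"yaw": 0},
    {"linear": [-0.001,0.001,0.001],"yaw": 0}
  ],
  "newtons": 4
}}

```text
t: 13.85
tool_pos: [0.579, -0.1066, 0.0911]
orientation: [-1.542, 0.324, -0.332]
force: [-0.8, -2.7, 3.6]
opening: 0.03
```

```bash
python3 -c "
from h import *
wl(19)"
```

```text
t 13.95 pos [ 0.579  -0.1065  0.0911] q [-0.271  0.199  1.666  0.004  1.272 -1.425] F [-1.45 -4.35  2.73] open 0.0297
jaw heading 1.15272457784114 Rydown [ 0.006  0.002 -1.   ]
linear [-0.0054  0.0001 -0.0002] yaw 0.00042457784114002806
-5 Whead [186. 421.] S eartip [238. 196.] head [204. 114.] ring [213. 259.]
0 Whead [186. 406.] S eartip [236. 186.] head [201. 110.] ring [216. 264.]
5 Whead [186. 390.] S eartip [234. 176.] head [199. 106.] ring [219. 268.]
10 Whead [186. 373.] S eartip [232. 167.] head [196. 102.] ring [221. 272.]
15 Whead [186. 355.] S eartip [229. 157.] head [193. 100.] ring [224. 275.]
```

View pics/wl19.png

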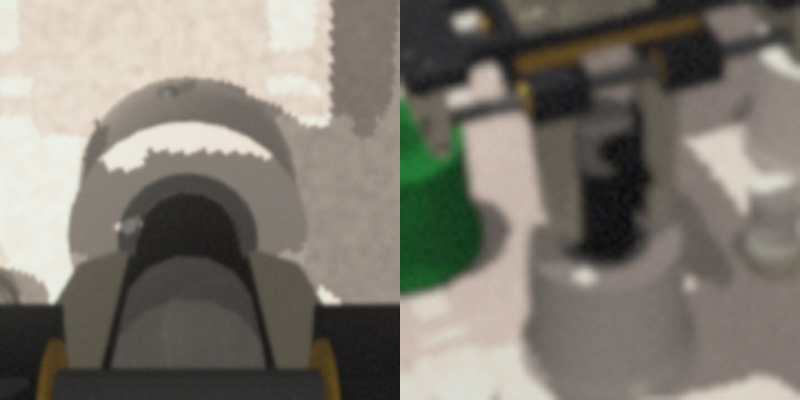

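```bash
python3 - <<'E'
from h import *
p=cam('wrist');S=cam('scene')
s=robot.read_state();G=s['tool_pos']+[0,0,.011];ex=np.array([np.cos(1.1523-np.pi/2),np.sin(1.1523-np.pi/2),0])
q=lambda X:((proj(p,X)-[190,120])*400/180)[1].round(0)
ps=lambda X:((proj(S,X)-[205,200])*400/90).round(0)
W=np.array([.576,-.1055,.066])
print('mouth edges rows',q(W-.016*ex),q(W+.016*ex),'charger edge',q(W-.042*ex), 'scene mouth',ps(W),ps(W+.016*ex))
for g in(.085,.091,.097):
  for th in(-10,-5,0,5,10):
    a=np.radians(th);d=-np.sin(a)*ex+np.array([0,0,np.cos(a)]);x=np.cos(a)*ex+np.array([0,0,np.sin(a)])
    P=lambda k,r:G+(k-g)*d+r*x
    print(g,th,'toprim',q(P(.13,-.015)),'105rim',q(P(.105,-.015)),'60',q(P(.06,-.015)),'| scene ear',ps(P(.118,.043)),'105 front',ps(P(.105,.015)),'foot depth/off',((P(0,0)-W)[2]*1e3).round(1),((P(0,0)-W)@ex*1e3).round(1))
b=cv2.imread('pics/wrist14.png')
E
```

```text
mouth edges rows 197.0 298.0 charger edge 109.0 scene mouth [204. 236.] [216. 257.]
0.085 -10 toprim 398.0 105rim 312.0 60 212.0 | scene ear [241. 197.] 105 front [217. 172.] foot depth/off -47.6 -11.6
0.085 -5 toprim 375.0 105rim 301.0 60 217.0 | scene ear [238. 186.] 105 front [216. 167.] foot depth/off -48.5 -4.2
0.085 0 toprim 351.0 105rim 291.0 60 223.0 | scene ear [236. 175.] 105 front [214. 163.] foot depth/off -48.9 3.2
0.085 5 toprim 327.0 105rim 281.0 60 229.0 | scene ear [233. 165.] 105 front [213. 158.] foot depth/off -48.5 10.6
0.085 10 toprim 303.0 105rim 271.0 60 236.0 | scene ear [230. 154.] 105 front [211. 154.] foot depth/off -47.6 17.9
0.091 -10 toprim 374.0 105rim 295.0 60 202.0 | scene ear [240. 206.] 105 front [217. 181.] foot depth/off -53.5 -12.6
0.091 -5 toprim 355.0 105rim 287.0 60 209.0 | scene ear [238. 196.] 105 front [216. 177.] foot depth/off -54.5 -4.8
0.091 0 toprim 334.0 105rim 279.0 60 216.0 | scene ear [236. 186.] 105 front [215. 173.] foot depth/off -54.9 3.2
0.091 5 toprim 314.0 105rim 272.0 60 224.0 | scene ear [234. 176.] 105 front [214. 169.] foot depth/off -54.5 11.1
0.091 10 toprim 294.0 105rim 265.0 60 232.0 | scene ear [232. 167.] 105 front [212. 166.] foot depth/off -53.5 19.0
0.097 -10 toprim 353.0 105rim 280.0 60 193.0 | scene ear [240. 215.] 105 front [216. 190.] foot depth/off -59.4 -13.7
0.097 -5 toprim 336.0 105rim 274.0 60 201.0 | scene ear [238. 206.] 105 front [216. 187.] foot depth/off -60.5 -5.3
0.097 0 toprim 319.0 105rim 269.0 60 210.0 | scene ear [237. 197.] 105 front [215. 184.] foot depth/off -60.9 3.2
0.097 5 toprim 302.0 105rim 264.0 60 219.0 | scene ear [235. 188.] 105 front [214. 181.] foot depth/off -60.5 11.6
0.097 10 toprim 286.0 105rim 260.0 60 229.0 | scene ear [233. 179.] 105 front [214. 177.] foot depth/off -59.4 20.0
```

The position and force readings agree that it is seated about 50–55 mm deep. The well has a grey collar, and the handle sits centred in the mouth. I'll open part way and check from outside.

{"op": "carry_out", "data": {
  "increments": [
    {"linear": [0,0,0],"yaw": 0},
    {"linear": [0,0,0],"yaw": 0},
    {"linear": [0,0,0],"yaw": 0},
    {"linear": [0,0,0],"yaw": 0}
  ],
  "gripper": 0.55
}}

```text
t: 14.45
tool_pos: [0.5789, -0.1063, 0.091]
orientation: [-1.542, 0.324, -0.331]
force: [-0.5, -0.8, 0.8]
opening: 0.0509
```

```bash
python3 -c "
from h import *
wl(20)"
```

```text
t 14.55 pos [ 0.579  -0.1064  0.0911] q [-0.271  0.199  1.666  0.004  1.272 -1.425] F [-0.14 -0.15 -0.08] open 0.0512
jaw heading 1.1527547189921135 Rydown [ 0.006  0.002 -1.   ]
linear [-0.0053  0.     -0.0003] yaw 0.00045471899211335653
-5 Whead [185. 422.] S eartip [239. 196.] head [204. 114.] ring [213. 259.]
0 Whead [185. 407.] S eartip [237. 186.] head [201. 110.] ring [216. 264.]
5 Whead [185. 390.] S eartip [234. 176.] head [199. 106.] ring [219. 268.]
10 Whead [185. 373.] S eartip [232. 167.] head [196. 102.] ring [221. 272.]
15 Whead [185. 355.] S eartip [229. 157.] head [194. 100.] ring [224. 275.]
```

View pics/wl20.png

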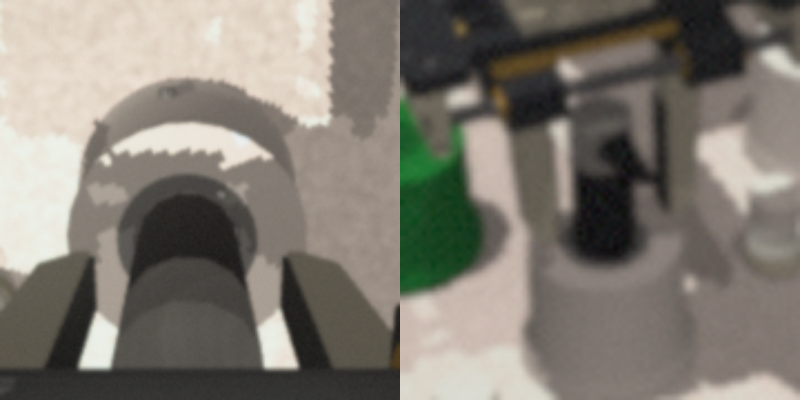

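{"op": "carry_out", "data": {
  "increments": [
    {"linear": [0,0,0],"yaw": 0},
    {"linear": [0,0,0],"yaw": 0},
    {"linear": [0,0,0],"yaw": 0},
    {"linear": [0,0,0],"yaw": 0},
    {"linear": [0,0,0],"yaw": 0}
  ],
  "gripper": 1
}}

```text
t: 15.18
tool_pos: [0.579, -0.1065, 0.0911]
orientation: [-1.542, 0.324, -0.332]
force: [-0.6, 0.6, 0.0]
opening: 0.092
```

{"op": "carry_out", "data": {
  "increments": [
    {"linear": [0,-0.02,0],"yaw": 0},
    {"linear": [0,-0.05,0],"yaw": 0},
    {"linear": [0,-0.09,0],"yaw": 0},
    {"linear": [0,-0.13,0],"yaw": 0},
    {"linear": [0,-0.17,0],"yaw": 0}
  ]
}}

```text
t: 15.8
tool_pos: [0.5781, -0.1068, 0.2643]
orientation: [-1.542, 0.322, -0.333]
force: [0.9, 0.2, 0.1]
opening: 0.0929
```

{"op": "carry_out", "data": {
  "increments": [
    {"linear": [-0.05,-0.01,0],"yaw": 0},
    {"linear": [-0.1,-0.02,0],"yaw": 0},
    {"linear": [-0.1,-0.02,0],"yaw": 0},
    {"linear": [-0.1,-0.02,0],"yaw": 0}
  ]
}}

```text
t: 16.3
tool_pos: [0.487, -0.0664, 0.2852]
orientation: [-1.543, 0.32, -0.335]
force: [0.5, -0.6, 0.1]
opening: 0.0931
```

```bash
python3 -c "
from h import *
s=robot.read_camera('scene');t=robot.read_camera('top');cv2.imwrite('pics/top21.png',t);cv2.imwrite('pics/scene21.png',s)
cv2.imwrite('pics/f21.png',np.hstack([cv2.resize(s[185:295,195:305],(400,400),interpolation=cv2.INTER_CUBIC),cv2.resize(t[160:250,290:380],(400,400),interpolation=cv2.INTER_CUBIC)]))
goto([.576,-.1055,.25])
S=cam('scene');T=cam('top')
W=np.array([.576,-.1055,.011])
for k in(.05,.06,.105,.13):print(k,(proj(S,W+[0,0,k])-[195,185])*400/110,(proj(T,W+[0,0,k])-[290,160])*400/90)
d0=cv2.absdiff(s,cv2.imread('pics/scene0.png'))[255:355,140:200];print('slim diff',d0.mean(),d0.max())
"
```

```text
t 16.4 pos [ 0.4871 -0.0666  0.2841] q [-0.243 -0.191  1.699  0.003  1.626 -1.395] F [-0.32  0.78  0.71] open 0.0931
jaw heading 1.1526259493412159 Rydown [ 0.008  0.002 -1.   ]
linear [0.0968 0.0347 0.0004] yaw None
0.05 [203.26901955 254.79033643] [191.26361763 198.49768012]
0.06 [202.69172765 241.15047963] [192.87264179 194.66486559]
0.105 [200.01443328 177.89320589] [200.45775784 176.59655831]
0.13 [198.46831272 141.36253076] [204.93253311 165.93731275]
slim diff 7.149277777777778 19
```

View pics/f21.png

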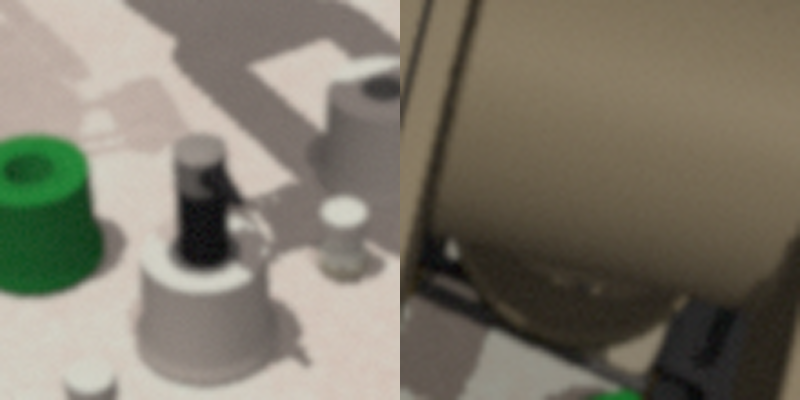

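```bash
python3 -c "
from h import *
print(robot.close_job(), robot.read_state()['t'])"
```

```text
the job is handed in; nothing more can be done
the job is handed in; nothing more can be done
```

The otoscope is standing released and upright in the wide conical well. I handed the job in at about 16.4 s, well inside the 48 s limit, and no verdict came back.

**What I did**
- I gripped the thick-handled otoscope about 90 mm up and lifted it out of its rest.
- It did not swing upright by itself when I loosened the grip. I put its foot about 13 mm into the well while it was still tilted, then moved the grip sideways over the well to stand it up.
- I lowered it in while still gripped until the contact force showed it had seated. Two sideways corrections of 1–3 mm eased the side load. I then opened the gripper and backed away.

**Last checks**
- **Depth:** the tool height at release puts the foot about 55 mm below the mouth, if the grip was at 91 mm; a grip 6 mm lower would make it about 49 mm. The final scene picture shows the head within about 2 pixels of where it should be when fully home.
- **Upright:** the final scene picture shows it upright.
- **Robot clear:** the force on the tool is close to zero and the arm is well away.
- **Slim instrument:** its part of the scene picture shows only slight brightness differences from the start and no sign of movement.

**What disagreed or failed**
- While it was still gripped, the wrist view read as about a 10° lean. The seating depth and the scene view did not support that.
- The two camera estimates of the well's centre differed by about 4 mm. The contact forces favoured the scene camera's value.
- In the last top picture the arm hid the charger, so the final check rests on the scene view alone.

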